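Third hand for a pipe rest

TASK

Stand the loose pipe rest upright on the empty seat plate of the bench fence (the other place already has a rest fitted), centred and square with its blue back flat against the red sprung stop, and press it against the stop with a steady 12 N or so (8 to 16 N, never above 20 N) so that I can screw it down. Finish while still holding it pressed there with the gripper: do not let go. Leave the glass horse, the jar and the tongs where they are.

Things in the scene. Friction and masses are not known exactly. Their poses are not given: they have to be found in the camera images.
- pipe_rest: The loose pipe rest: oak block 60 mm deep (its x) by 46 mm wide (its y) by 60 mm tall, about 0.3 kg, standing upright loose on the bench. Its back, the +x face, is a blue-painted steel plate; on top, toward the front, a steel fork (36 mm wide) rises to 87 mm above the underside. Origin: centre of the underside; z up. The two side faces (+y, -y) are plain and free to grip; pinch them 20 to 50 mm above the underside.
- rest_back (a point): Centre of the loose rest's blue back face, 30 mm ahead (+x) of its axis and 30 mm above its underside.
- fitted_rest: A like rest already screwed down, on its own seat plate, at one of the two places of the fence. It is fixed. Origin on the bench below the block's centre, 30 mm before the stop's face; it stands directly before the left or the right stop, and the other place is the empty one.
- fence: Dark wooden fence beam fixed to the bench, 400 mm long (its y), 52 mm tall, its front 40 mm behind the stops' faces. Origin: on the bench, midway between the two stops, in the plane of their unpressed faces. Its x axis is the pressing direction, roughly away from the robot; y runs along the beam, to the left seen from the robot. Stops are centred at y = +120 mm (left) and -120 mm (right).
- place_left (a point): Left place: on the top of the dark steel seat plate there, 6 mm above the bench, 30 mm before the left stop's unpressed face: where the centre of a rest's underside lies when it just touches the stop. The seat plate is 76 mm wide, centred on the stop, and reaches from 87 mm before the stop's face to 3 mm behind it.
- place_right (a point): The same for the right place.
- stop_left (a joint): How far the left red stop is pushed in along the fence's +x, in m: 0 at rest, 0.020 at its hard end. The stop is a red steel plate 64 mm wide and 44 mm tall (11 to 55 mm above the bench) on springs of 1.2 N per mm: 12 N is 10 mm, 8 N 6.7 mm, 16 N 13.3 mm.
- stop_right (a joint): The same for the right red stop.
- glass_horse: Amber glass horse figure on a round foot 60 mm across, about 100 mm tall, loose, standing on a pale fire brick (115 x 200 x 55 mm, fixed) to the robot's right. Origin: centre of the underside of its foot. Leave alone.
- frit_jar: Green glass jar with a black cap, 64 mm across, 85 mm tall, loose, to the robot's left. Origin: centre of its underside. Leave alone.
- tongs: Steel tongs lying on the bench to the left of the fence, 200 mm long (its x), 10 mm thick, loose. Origin: mid-length, on the bench. Leave alone.
There are look-alikes about, which are no part of the job. What is shaped like the pipe_rest but orange is not meant. What is shaped like the fitted_rest but turquoise is not meant.

How it is judged:
By the outcome, as a careful person would: the job done as asked, in the order asked, and still so for the second after the job is handed in, while the arm keeps its last pose, push and grip.
It also fails if it takes over 45 s, if anything falls off the work surface, if the arm or the gripper's body presses on something with over 40 N, if the wrist force passes 120 N, or if a joint passes its speed limit or range.

ROBOT

A 6-joint arm with a two-finger parallel gripper is mounted at the origin on the work surface. World frame = base frame: x ahead of the robot, y to its left, z up, the work surface at z = 0. Lengths are in mm, angles in rad, forces in N, time in s.
With the tool pointing down it reaches from about 225 to 725 mm from the base axis. Payload 3.1 kg.
Tool frame: the origin (TCP) lies at the very end of the fingers, on their centre line; the grasp point (between the pads) lies 19 mm behind it; z points along the fingers, y is the line along which they close (so a half turn about z gives the same grasp; the last joint's range is limited). The gripper opens to 85 mm and grips with 20 to 120 N. Pads are 22 mm wide; open, the fingers measure 114 mm over their backs; the gripper's body (76 mm by 85 mm) begins 54 mm behind the grasp point. The pads swing forward as they close: fully open they stand 13 mm farther back than shut.
Start: joints at [1.063, 0.048, 0.099, 1.622, 0, 1.443], TCP at [194.642, 487.577, 231.312] pointing down, gripper open.
Joint ranges: [-2.91, 2.91], [-0.99, 1.94], [-1.21, 1.42], [-2.12, 2.29], [-1.49, 1.47], [-3.14, 3.14]. Speed limits (rad/s): [2.79, 2.79, 3.14, 3.14, 3.14, 3.14].

INTERFACE

Orientations are given as a unit quaternion [w, x, y, z].
In Python, from rig import read_state, get_image, ticket, finder gives the robot as it stands.
- The arm moves only by the tool play_rows, never from a script. Its arguments are lists of equal length, an entry for each row: "linear": the shift along the tool's x, y, z in units of 40 cm (1.0 is 40 cm), a list of three; "turn": the turn, a rotation vector about the tool's x, y, z in units of pi rad (1.0 is pi rad), a list of three; "grip": the closure in counts, from 0 (fully open) to 255 (shut). A call has 1 to 10 rows; each row shifts and turns the commanded pose from where the row before left it, along the tool's axes as they then stand; what a row does not reach is not made up. A row lasts 1/12 s, in which the tool goes at most 41.7 mm and 7.16 degrees, less where a joint would pass 70% of its speed; a pose out of reach is approached as far as the arm can. A call with a number of a shift or a turn outside -1 to 1 is refused whole. A call with a gripper value outside its range is refused whole. The fingers move at their own pace and stop on an object; "newtons" is the grip in N (left out, the last holds). Time passes only in rows, so rows that do not move let the fingers close. It gives the time, the measured TCP pose, the force, the opening and the grip force at its end, in the units of the state.
- read_state(): the state, without advancing time (a new reading comes with each control period).
- get_image(name): name is "side" or "top" or "wrist"; returns a dict with "img" (384x512x3 uint8, red, green, blue), "depth" (384x512 float32, mm along the optical axis (not along the pixel's ray), 0 where there is no reading), "vertical_fov" (degrees; the focal length in pixels is half the picture's height over the tangent of half this angle, whatever the lens; pixels are square), "cx", "cy" (the principal point, pixels), "k1" (the pictures are not rectified: a ray, as slopes to the right and down, at radius r is drawn at 1 + k1 r^2 times it, then the intrinsics apply), "rvec" (rotation vector, rad) and "tvec" (3), from world to camera coordinates, as OpenCV has them; the wrist camera has in their place "mount" (4x4, takes a point from camera to tool coordinates, whose origin is the TCP and whose axes are the flange's). Camera axes: x right, y down, z forward; pixel columns grow to the right and rows downward; lengths in mm; the calibration is good to about 2 mm. A picture is of the moment at which its call begins: read the wrist's pose just before it.
- ticket.finish_job(): hands the job in; it is judged then, once.
Trained networks look in a picture, given as the dict that the camera call returned (one of the last four; its "shot" number tells which), for a name from the list of things; names that differ only in an ending like _2 or _b are one class to them, and where a whole thing is asked for, a point or a joint stands for the part that bears it (a point fixed in the world has none). Each returns a list of dicts, best first, with "score" (0 to 1); they miss things now and then, are a little off and sometimes report something else, mostly with a low value. They report only what shows in the picture. A call takes as long as a camera call. They do not tell look-alikes from the thing itself.
- finder.cut_out(picture, label): "pixels" (384x512 bool, what is visible of it) and "bbox" ([left, top, right, bottom] in pixels, round what is visible of it).
- finder.landmark_of(picture, label): "pixel" ([column, row] in pixels: a listed point, or the origin of a listed thing).
The state is a dict: "time_s": time; "joints": joint angles; "qvel": joint speeds; "effort": joint torques, N m; "eef_pos": TCP position; "tool_rot": TCP orientation; "ft_force": force on the tool from outside, world axes, zero at the start; "torque": the same for the moment, N m; "grip_width": finger opening in mm; "grip_force": force on a finger pad.
Only numpy, scipy, OpenCV 4.12 (cv2) and the standard library are available. Lean on these libraries where they do the work, as an engineer would, in place of code of your own. Each camera call takes 0.05 s, during which the arm holds its last target. There are 200 camera calls.

## Working session

There is one attempt and no reset: what is moved stays moved. The work goes in short steps, Python scripts to look and compute and a tool call to move; the robot and the scene stay as the last step left them, time stands still between calls to the robot, and variables do not carry over. Pictures are saved under pics/ and viewed, at most 10 in all, crops included, and the job is handed in when it is done.

Besides the shell and the picture viewer there is one more tool, called after "Call:" as name(argument=value, ...) on one line, values as JSON. play_rows: Moves the arm, as the interface text tells. Shifts and turns lie within -1 to 1; 1 stands for 40 cm of shift or pi rad of turn. Its arguments: {"type":"object","properties":{"linear":{"type":"array"},"turn":{"type":"array"},"grip":{"type":"array"},"newtons":{"type":"number"}},"required":["linear","turn","grip"]}

```bash
mkdir -p pics; cat > h.py <<'E'
import numpy as np, cv2
from scipy.spatial.transform import Rotation as R
from rig import read_state, get_image, ticket, finder
def rays(p,px):
    px=np.atleast_2d(np.asarray(px,float)); f=192/np.tan(np.radians(p["vertical_fov"])/2)
    d=(px-[p["cx"],p["cy"]])/f; u=d.copy()
    for _ in range(20): u=d/(1+p["k1"]*(u**2).sum(1,keepdims=True))
    return np.c_[u,np.ones(len(u))]
def pose(p,s=None):
    if "mount" in p:
        q=s["tool_rot"]; T=np.eye(4); T[:3,:3]=R.from_quat([q[1],q[2],q[3],q[0]]).as_matrix(); T[:3,3]=s["eef_pos"]
        T=T@np.array(p["mount"]); return T[:3,:3],T[:3,3]
    A=R.from_rotvec(np.ravel(p["rvec"])).as_matrix(); return A.T,-A.T@np.ravel(p["tvec"])
def at_z(p,px,z,s=None):
    A,c=pose(p,s); d=rays(p,px)@A.T
    return c+d*((z-c[2])/d[:,2])[:,None]
def cloud(p,mask,s=None):
    v,u=np.nonzero(mask&(p["depth"]>0)); A,c=pose(p,s)
    return (rays(p,np.c_[u,v])*p["depth"][v,u][:,None])@A.T+c
E
python3 - <<'E'
from h import *
s=read_state(); print(s)
ims=[]
for n in("top","side"):
    p=get_image(n); im=p["img"][...,::-1].copy(); cv2.imwrite(f"pics/{n}.png",im)
    for l in("pipe_rest","fitted_rest","fence","place_left","place_right","stop_left","stop_right","glass_horse","frit_jar","tongs","rest_back"):
        for f in finder.landmark_of(p,l)[:3]:
            z={"place_left":6,"place_right":6,"rest_back":30,"glass_horse":55}.get(l,0)
            print(n,l,round(f["score"],2),np.round(f["pixel"]),at_z(p,f["pixel"],z)[0].round())
E
```

```text
{'time_s': 0.0, 'joints': array([ 1.06319884e+00,  4.87407512e-02,  9.75519675e-02,  1.62198771e+00,
       -2.17045022e-05,  1.44299924e+00]), 'qvel': array([-9.32963508e-04, -9.83365341e-04, -7.71426431e-04, -5.29055249e-05,
        7.58138022e-04, -2.51462668e-05]), 'effort': array([ 2.97728502e-04, -3.38782525e+01,  3.20013964e+01,  2.03116582e-02,
        1.73077774e-05, -7.13305511e-06]), 'eef_pos': array([194.34747522, 487.03249696, 230.09936267]), 'tool_rot': array([-3.61449519e-04,  1.88760743e-01,  9.82022385e-01, -1.13392001e-03]), 'ft_force': array([-0.18019541, -0.31620192,  0.43911373]), 'torque': array([-0.00369781, -0.01113662,  0.02793054]), 'grip_force': 0.0, 'grip_width': 85.56361813596283}
top pipe_rest 0.88 [303. 214.] [ 442. -139.    0.]
top pipe_rest 0.59 [275. 255.] [330. -63.   0.]
top fitted_rest 0.95 [374. 131.] [ 679. -345.    0.]
top fitted_rest 0.64 [302. 168.] [ 571. -138.    0.]
top fence 0.71 [261. 157.] [601. -24.   0.]
top place_left 0.76 [215. 168.] [566. 103.   6.]
top place_right 0.63 [302. 164.] [ 579. -137.    6.]
top place_right 0.43 [299. 168.] [ 569. -131.    6.]Traceback (most recent call last):
  File "<stdin>", line 7, in <module>
ValueError: it knows: fence, fitted_rest, frit_jar, glass_horse, pipe_rest, place_left, place_right, rest_back, tongs
```

```bash
ls pics
```

```text
top.png
```

View pics/top.png

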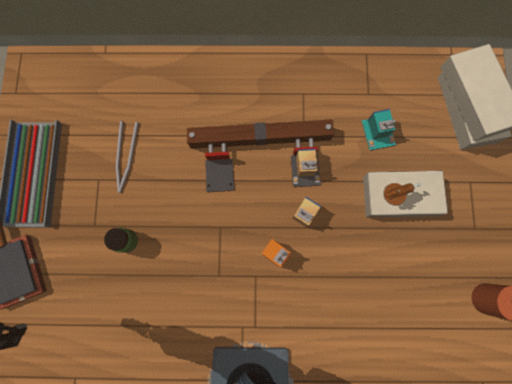

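The top view shows the oak loose rest at about (307,211). Its look-alikes are the orange one at (277,254), the turquoise one at (380,130) and the fitted rest at (307,163). The empty place is the left one, with its plate at (219,172) and red stop at (217,154). I choose (307,211) and check it in a close crop.

```bash
python3 - <<'E'
from h import *
p=get_image("top"); q=get_image("side")
a=cv2.resize(p["img"][180:275,245:345,::-1],None,fx=4,fy=4,interpolation=cv2.INTER_CUBIC)
b=cv2.resize(q["img"][...,::-1],(507,380)); 
b=cv2.resize(b,(400,300)); o=np.zeros((380,800,3),np.uint8); o[:,:400]=a; o[:300,400:]=b
cv2.imwrite("pics/c1.png",o); cv2.imwrite("pics/side.png",q["img"][...,::-1])
for n,c in(("top",p),("side",q)):
    for l in("pipe_rest","rest_back","fence","place_left","place_right","fitted_rest","glass_horse","frit_jar"):
        for f in finder.landmark_of(c,l)[:3]:
            z={"place_left":6,"place_right":6,"rest_back":30,"glass_horse":55}.get(l,0)
            print(n,l,round(f["score"],2),np.round(f["pixel"]),at_z(c,f["pixel"],z)[0].round())
    for f in finder.cut_out(c,"pipe_rest")[:3]:
        P=cloud(c,f["pixels"]); t=P[(P[:,2]>54)&(P[:,2]<66)]
        print(n,f["score"],f["bbox"],len(P),P[:,2].max())
        if len(t)>5:
            r=cv2.minAreaRect(t[:,:2].astype(np.float32)); print("top face",r,cv2.boxPoints(r).round())
    # red stop
    hsv=cv2.cvtColor(c["img"],cv2.COLOR_RGB2HSV); m=((hsv[...,0]<6)|(hsv[...,0]>174))&(hsv[...,1]>170)&(hsv[...,2]>70)
    nn,lab,st,ce=cv2.connectedComponentsWithStats(m.astype(np.uint8))
    for i in range(1,nn):
        if st[i,4]>15:
            P=cloud(c,lab==i); print(n,"red",ce[i].round(),st[i,4],P.min(0).round(),P.max(0).round()) if len(P) else 0
E
```

```text
top pipe_rest 0.75 [305. 212.] [ 447. -144.    0.]
top pipe_rest 0.63 [277. 252.] [336. -70.   0.]
top rest_back 0.87 [265. 248.] [348. -35.  30.]
top rest_back 0.8 [310. 204.] [ 463. -157.   30.]
top fence 0.56 [261. 158.] [599. -24.   0.]
top place_left 0.55 [219. 171.] [559.  93.   6.]
top place_left 0.52 [308. 204.] [ 468. -154.    6.]
top place_left 0.35 [124. 156.] [600. 361.   6.]
top place_right 0.73 [303. 166.] [ 574. -140.    6.]
top fitted_rest 0.69 [304. 169.] [ 566. -145.   -0.]
top fitted_rest 0.57 [374. 128.] [ 690. -348.    0.]
top fitted_rest 0.39 [126. 155.] [604. 360.   0.]
top glass_horse 0.7 [396. 195.] [ 485. -377.   55.]
top frit_jar 0.61 [126. 236.] [375. 340.   0.]
top 0.96 [293.7, 196.8, 321.2, 224.3] 461 86.85848367837389
top face ((442.1715087890625, -144.72662353515625), (45.82563018798828, 60.534324645996094), 57.43906021118164) [[ 404. -148.]
 [ 455. -180.]
 [ 480. -142.]
 [ 429. -109.]]
top red [ 30. 174.] 336 [410. 614.  10.] [687. 625.  21.]
top red [301. 148.] 33 [ 604. -155.   48.] [ 615. -113.   59.]
top red [216. 154.] 88 [588.  64.  47.] [599. 1
[... 457 characters left out ...]
   0.]
side frit_jar 0.93 [161. 131.] [366. 338.   0.]
side 0.82 [226.3, 237.0, 263.3, 277.3] 1059 88.70514665826363
top face ((442.4250183105469, -145.44107055664062), (48.086830139160156, 60.65882873535156), 58.67536926269531) [[ 404. -150.]
 [ 456. -182.]
 [ 481. -141.]
 [ 429. -109.]]
side 0.66 [172.3, 219.2, 204.4, 265.3] 999 86.59292141942944
top face ((334.79827880859375, -64.14668273925781), (62.74603271484375, 46.34115982055664), 53.68295669555664) [[ 298.  -76.]
 [ 335. -103.]
 [ 372.  -53.]
 [ 335.  -25.]]
side red [199.  62.] 220 [411. 607.   5.] [690. 637.  19.]
side red [271. 157.] 77 [589.  64.  -4.] [626. 166.  58.]
side red [321. 232.] 55 [ 606. -176.   -3.] [642. -76.  66.]
```

View pics/c1.png

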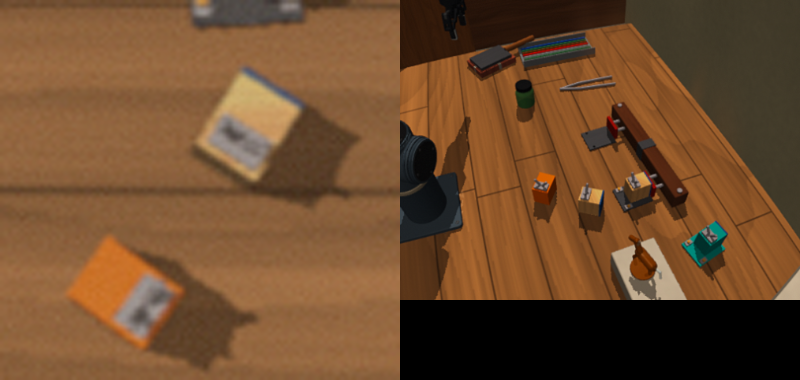

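The crop confirms it: an oak block with its blue edge at the upper right, so its yaw is about -32° and its centre about (442,-145). The orange block lies below left and is not the one. I move above it now.

Call:
play_rows(linear=[[0, 0, 0], [0, 0, 0], [-0.0757, -0.0562, 0.011], [-0.0757, -0.0562, 0.011], [-0.0757, -0.0562, 0.011], [-0.0757, -0.0562, 0.011], [-0.0757, -0.0562, 0.011], [-0.0757, -0.0562, 0.011], [-0.0757, -0.0562, 0.011], [-0.0757, -0.0562, 0.011]], turn=[[0, 0, 0.0283], [0, 0, 0.0283], [0, 0, 0], [0, 0, 0], [0, 0, 0], [0, 0, 0], [0, 0, 0], [0, 0, 0], [0, 0, 0], [0, 0, 0]], grip=[0, 0, 0, 0, 0, 0, 0, 0, 0, 0], newtons=60)

```text
time_s: 2.13
eef_pos: [305.3, 205.3, 196.1]
tool_rot: [0.0, 0.275, 0.961, 0.0]
ft_force: [1.1, 0.5, 0.4]
grip_width: 85.3
grip_force: 0.0
```

Call:
play_rows(linear=[[-0.0757, -0.0562, 0.011], [-0.0757, -0.0562, 0.011], [-0.0757, -0.0562, 0.011], [-0.0757, -0.0562, 0.011], [-0.0757, -0.0562, 0.011], [-0.0757, -0.0562, 0.011], [-0.0757, -0.0562, 0.011], [-0.0757, -0.0562, 0.011], [-0.0757, -0.0562, 0.011], [-0.0757, -0.0562, 0.011]], turn=[[0, 0, 0], [0, 0, 0], [0, 0, 0], [0, 0, 0], [0, 0, 0], [0, 0, 0], [0, 0, 0], [0, 0, 0], [0, 0, 0], [0, 0, 0]], grip=[0, 0, 0, 0, 0, 0, 0, 0, 0, 0])

```text
time_s: 2.97
eef_pos: [443.3, -146.3, 152.1]
tool_rot: [0.0, 0.276, 0.961, 0.0]
ft_force: [1.1, 1.4, -0.2]
grip_width: 85.3
grip_force: 0.0
```

```bash
cat >> h.py <<'E'
def tool(s):
    q=s["tool_rot"]; return R.from_quat([q[1],q[2],q[3],q[0]]).as_matrix()
def show(s):
    M=tool(s); print("t",s["time_s"],"pos",s["eef_pos"].round(1),"z_t",M[:,2].round(3),"y ang",np.degrees(np.arctan2(M[1,1],M[0,1])).round(2),"F",s["ft_force"].round(1),"w",round(s["grip_width"],1),"gf",round(s["grip_force"],1),"q6",s["joints"][5].round(2))
def shift(s,d): print("tool shift (units)",(tool(s).T@np.asarray(d,float)/400).round(4))
E
python3 - <<'E'
from h import *
s=read_state(); p=get_image("wrist"); show(s)
cv2.imwrite("pics/w1.png",p["img"][...,::-1])
for f in finder.cut_out(p,"pipe_rest")[:2]:
    P=cloud(p,f["pixels"],s); t=P[(P[:,2]>54)&(P[:,2]<66)]
    print(f["score"],f["bbox"],len(P),len(t))
    if len(t)>5:
        r=cv2.minAreaRect(t[:,:2].astype(np.float32)); print(r)
E
```

```text
t 2.9667 pos [ 443.3 -146.3  152.1] z_t [ 0.001 -0.    -1.   ] y ang 58.01 F [ 1.1  1.4 -0.2] w 85.3 gf 0.0 q6 0.1
0.88 [229.2, 130.9, 291.4, 226.6] 5658 4326
((442.600830078125, -144.89910888671875), (45.985958099365234, 61.21874237060547), 58.0104866027832)
0.74 [232.7, 0.0, 323.8, 30.8] 2828 2079
((347.9068908691406, -73.6781005859375), (60.451568603515625, 14.378561973571777), 55.05097579956055)
```

View pics/w1.png

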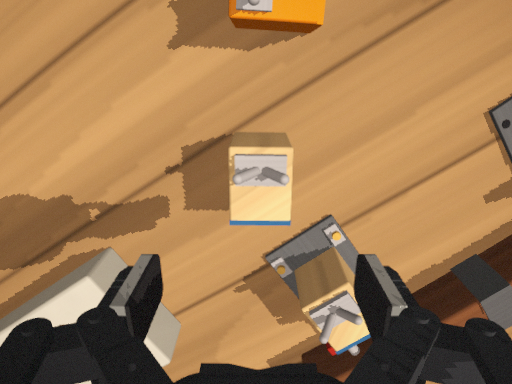

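The wrist view shows the oak rest centred at (260,180) with its blue back facing down the picture. The position and angle agree with the earlier fit, so I descend and grip.

Call:
play_rows(linear=[[0.0033, 0.002, 0.06], [0, 0, 0.07], [0, 0, 0.07], [0, 0, 0.06], [0, 0, 0.05], [0, 0, 0.0225], [0, 0, 0]], turn=[[0, 0, 0], [0, 0, 0], [0, 0, 0], [0, 0, 0], [0, 0, 0], [0, 0, 0], [0, 0, 0]], grip=[0, 0, 0, 0, 0, 0, 0])

```text
time_s: 3.65
eef_pos: [440.0, -141.2, 16.6]
tool_rot: [-0.003, 0.275, 0.961, 0.001]
ft_force: [0.2, 0.3, -0.1]
grip_width: 85.3
grip_force: 0.0
```

Call:
play_rows(linear=[[0, 0, 0], [0, 0, 0], [0, 0, 0], [0, 0, 0], [0, 0, 0], [0, 0, 0], [0, 0, 0], [0, 0, 0], [0, 0, 0], [0, 0, 0]], turn=[[0, 0, 0], [0, 0, 0], [0, 0, 0], [0, 0, 0], [0, 0, 0], [0, 0, 0], [0, 0, 0], [0, 0, 0], [0, 0, 0], [0, 0, 0]], grip=[255, 255, 255, 255, 255, 255, 255, 255, 255, 255])

```text
time_s: 4.48
eef_pos: [444.1, -143.7, 21.3]
tool_rot: [0.002, 0.275, 0.961, -0.0]
ft_force: [0.9, -0.3, 5.7]
grip_width: 45.5
grip_force: 62.7
```

Call:
play_rows(linear=[[0, 0, -0.02], [0, 0, -0.04], [0, 0, -0.05], [0, 0, -0.05], [0, 0, -0.04], [0, 0, 0], [0, 0, 0]], turn=[[0, 0, 0], [0, 0, 0], [0, 0, 0], [0, 0, 0], [0, 0, 0], [0, 0, 0], [0, 0, 0]], grip=[255, 255, 255, 255, 255, 255, 255])

```text
time_s: 5.07
eef_pos: [442.8, -143.0, 99.7]
tool_rot: [0.001, 0.275, 0.961, -0.0]
ft_force: [-0.8, 0.3, -0.6]
grip_width: 45.3
grip_force: 62.1
```

```bash
cat >> h.py <<'E'
def fence(c,s=None):
    f=finder.cut_out(c,"fence")
    if not f: print("no fence"); return
    P=cloud(c,f[0]["pixels"],s); b=P[(P[:,2]>46)&(P[:,2]<58)]
    r=cv2.minAreaRect(b[:,:2].astype(np.float32)); print("fence",f[0]["score"],len(b),b[:,2].mean().round(1),r)
    hsv=cv2.cvtColor(c["img"],cv2.COLOR_RGB2HSV); m=((hsv[...,0]<6)|(hsv[...,0]>174))&(hsv[...,1]>150)&(hsv[...,2]>60)
    n,lab,st,ce=cv2.connectedComponentsWithStats(m.astype(np.uint8))
    for i in range(1,n):
        if st[i,4]>25:
            P=cloud(c,lab==i,s); P=P[(P[:,0]>540)&(P[:,0]<620)&(abs(P[:,1])<220)&(P[:,2]>35)&(P[:,2]<60)]
            if len(P)>10: print("red",len(P),P.mean(0).round(1),np.percentile(P,[2,98],axis=0).round(1).tolist(),cv2.minAreaRect(P[:,:2].astype(np.float32)))
E
python3 - <<'E'
from h import *
s=read_state(); show(s)
for n in("top","side"):
    c=get_image(n); print(n); fence(c)
p=get_image("wrist"); s=read_state()
cv2.imwrite("pics/w2.png",p["img"][...,::-1])
E
```

```text
t 5.0667 pos [ 442.8 -143.    99.7] z_t [ 0.001 -0.001 -1.   ] y ang 58.05 F [-0.8  0.3 -0.6] w 45.3 gf 62.1 q6 0.1
top
fence 0.97 2455 51.9 ((640.7008056640625, -22.367599487304688), (87.00904083251953, 398.0712890625), 4.162888050079346)
red 52 [ 611.2 -141.1   53.4] [[604.3, -173.7, 43.5], [614.8, -113.1, 57.3]] ((610.6117553710938, -143.78390502929688), (8.823282241821289, 61.95555114746094), 3.8553340435028076)
red 104 [593.   94.8  52.9] [[588.1, 66.9, 37.1], [598.9, 125.4, 58.4]] ((593.9172973632812, 95.0256576538086), (10.208587646484375, 61.976531982421875), 3.3016793727874756)
side
fence 0.6 2686 51.1 ((641.2824096679688, -22.889083862304688), (88.34776306152344, 400.4668884277344), 3.6907217502593994)
red 81 [594.8  92.6  52.7] [[590.0, 63.1, 48.7], [600.4, 121.9, 55.4]] ((595.290283203125, 92.86121368408203), (10.5367431640625, 60.907501220703125), 3.1663284301757812)
red 50 [ 612.9 -156.9   54. ] [[607.9, -176.3, 45.8], [616.9, -113.6, 56.8]] ((611.7868041992188, -145.0207061767578), (9.830179214477539, 63.894832611083984), 0.9401000738143921)
```

View pics/w2.png

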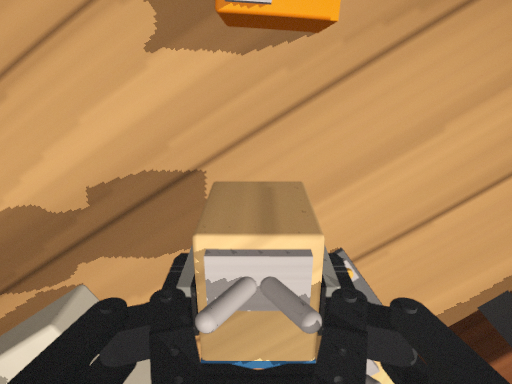

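The held rest shows upright between the pads, its blue back at the bottom (260,362). The fence fits agree: yaw about 3.95°, left stop face centre about (589.4, 93.8). I turn square and move to hover 30 mm before the left stop.

Call:
play_rows(linear=[[0, 0, 0], [0, 0, 0], [0, 0, 0], [0, 0, 0], [0, 0, 0], [0, 0, 0]], turn=[[0, 0, -0.0332], [0, 0, -0.0332], [0, 0, -0.0332], [0, 0, -0.0332], [0, 0, -0.0333], [0, 0, -0.0333]], grip=[255, 255, 255, 255, 255, 255])

```text
time_s: 5.82
eef_pos: [441.6, -142.4, 97.9]
tool_rot: [-0.001, -0.037, 0.999, 0.001]
ft_force: [0.3, 0.1, -2.3]
grip_width: 45.5
grip_force: 62.0
```

Call:
play_rows(linear=[[-0.0364, 0.0808, 0], [-0.0364, 0.0808, 0], [-0.0364, 0.0808, 0], [-0.0364, 0.0808, 0], [-0.0364, 0.0808, 0], [-0.0364, 0.0808, 0], [-0.0364, 0.0808, 0], [0, 0, 0], [0, 0, 0], [0, 0, 0]], turn=[[0, 0, 0], [0, 0, 0], [0, 0, 0], [0, 0, 0], [0, 0, 0], [0, 0, 0], [0, 0, 0], [0, 0, 0], [0, 0, 0], [0, 0, 0]], grip=[255, 255, 255, 255, 255, 255, 255, 255, 255, 255])

```text
time_s: 6.65
eef_pos: [527.5, 89.8, 98.0]
tool_rot: [-0.001, -0.035, 0.999, -0.0]
ft_force: [0.2, -0.4, -2.4]
grip_width: 45.6
grip_force: 62.6
```

```bash
python3 - <<'E'
from h import *
s=read_state(); show(s)
for n in("top","side"):
    c=get_image(n); cv2.imwrite(f"pics/h_{n}.png",c["img"][...,::-1])
    for l in("pipe_rest","rest_back"):
        for f in finder.landmark_of(c,l)[:3]: print(n,l,f["score"],np.round(f["pixel"],1),at_z(c,f["pixel"],83 if l=="pipe_rest" else 113)[0].round(1))
    for f in finder.cut_out(c,"pipe_rest")[:3]:
        P=cloud(c,f["pixels"]); print(n,f["score"],f["bbox"],P.mean(0).round(),P.min(0).round(1),P.max(0).round(1))
    fence(c)
a=cv2.imread("pics/h_side.png")[110:230,200:360]; cv2.imwrite("pics/h_c.png",cv2.resize(a,None,fx=5,fy=5,interpolation=cv2.INTER_CUBIC))
E
```

```text
t 6.65 pos [527.5  89.8  98. ] z_t [-0.002 -0.001 -1.   ] y ang 93.99 F [ 0.2 -0.4 -2.4] w 45.6 gf 62.6 q6 -0.03
top pipe_rest 0.97 [274.7 251.5] [336.6 -59.4  83. ]
top pipe_rest 0.66 [217.6 176.8] [524.2  86.8  83. ]
top rest_back 0.68 [264.3 247.6] [345.  -33.4 113. ]
top rest_back 0.22 [217.4 177.4] [515.9  83.7 113. ]
top 0.83 [262.9, 239.7, 287.9, 269.1] [334. -64.  60.] [301.3 -96.5  -3.5] [366.6 -30.7  86.9]
top 0.61 [210.8, 171.5, 226.0, 188.8] [503.  77. 125.] [495.3  63.9   6. ] [519.1  96.8 162.8]
fence 0.68 1938 51.8 ((642.9695434570312, -63.332275390625), (87.64913940429688, 316.44805908203125), 3.2844598293304443)
red 51 [ 611.2 -141.6   53.6] [[604.0, -173.7, 40.9], [615.0, -114.5, 57.7]] ((611.29833984375, -143.4696044921875), (10.880088806152344, 61.62287139892578), 6.001461982727051)
side pipe_rest 0.65 [245.7 160.2] [522.   75.1  83. ]
side pipe_rest 0.56 [187.7 250.3] [ 331. -125.   83.]
side rest_back 0.87 [261.1 142.7] [564.9  89.6 113. ]
side rest_back 0.8 [189.8 230. ] [ 344.7 -100.4  113. ]
side rest_back 0.5 [299.7 247.8] [ 531.9 -209.7  113. ]
side 0.73 [230.6, 130.2, 263.0, 165.4] [514.  74. 116.] [495.7  32.6  77.4] [559.6 107.7 162.5]
side 0.72 [171.9, 220.9, 202.0, 262.7] [333. -72.  45.] [ 299.5 -101.4   -3.9] [377.6  19.1  86. ]
side 0.64 [262.0, 132.2, 367.8, 264.5] [650. -47.  42.] [ 587.9 -223.5   -5.1] [706.4 175.7  59.2]
fence 0.67 18 56.9 ((482.3948974609375, -362.9809875488281), (44.504966735839844, 71.18010711669922), 18.675798416137695)
red 82 [594.7  93.   53.2] [[589.1, 62.4, 49.9], [600.0, 122.5, 55.5]] ((595.20166015625, 93.10151672363281), (10.543931007385254, 63.60530090332031), 4.159344673156738)
red 47 [ 613.  -155.5   54.2] [[608.0, -175.9, 51.5], [617.0, -114.8, 56.6]] ((614.28564453125, -144.92532348632812), (62.9914436340332, 9.351606369018555), 86.3496322631836)
```

View pics/h_c.png

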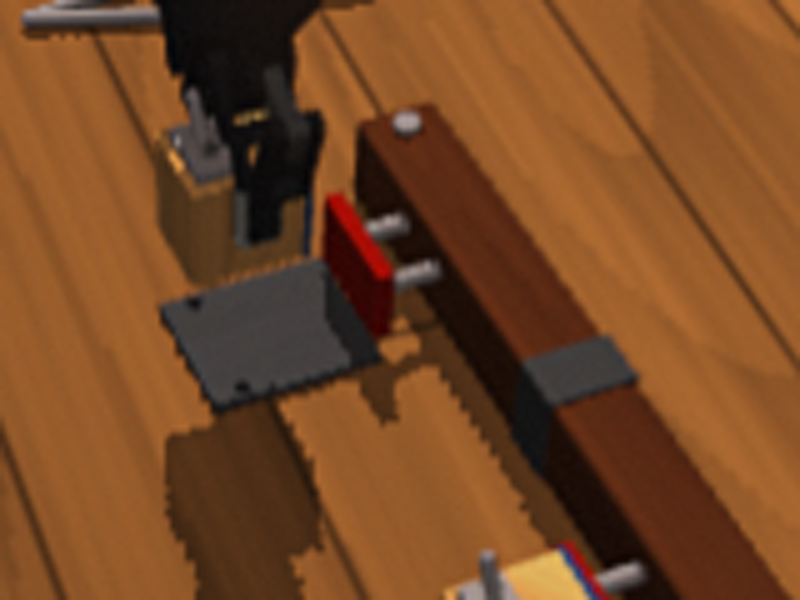

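The crop shows the rest upright in the gripper, at about (240,200), lined up before the red stop (355,265) and above the empty plate (270,330). I lower it to just above the plate.

Call:
play_rows(linear=[[0, 0, 0.04], [0, 0, 0.05], [0, 0, 0.04], [0, 0, 0.02], [0, 0, 0.015], [0, 0, 0], [0, 0, 0], [0, 0, 0]], turn=[[0, 0, 0], [0, 0, 0], [0, 0, 0], [0, 0, 0], [0, 0, 0], [0, 0, 0], [0, 0, 0], [0, 0, 0]], grip=[255, 255, 255, 255, 255, 255, 255, 255])

```text
time_s: 7.82
eef_pos: [529.5, 89.9, 34.4]
tool_rot: [0.001, -0.034, 0.999, -0.0]
ft_force: [-0.3, -0.9, -1.5]
grip_width: 45.1
grip_force: 62.6
```

Call:
play_rows(linear=[[0, 0, 0.0025], [0, 0, 0], [0, 0, 0]], turn=[[0, 0, 0], [0, 0, 0], [0, 0, 0]], grip=[255, 255, 255])

```text
time_s: 8.07
eef_pos: [528.9, 89.9, 32.8]
tool_rot: [0.001, -0.034, 0.999, 0.0]
ft_force: [-0.1, -0.5, -2.2]
grip_width: 45.6
grip_force: 62.6
```

Call:
play_rows(linear=[[0, 0, 0.0025], [0, 0, 0], [0, 0, 0]], turn=[[0, 0, 0], [0, 0, 0], [0, 0, 0]], grip=[255, 255, 255])

```text
time_s: 8.32
eef_pos: [528.3, 89.9, 31.0]
tool_rot: [-0.0, -0.034, 0.999, -0.0]
ft_force: [-0.2, 0.8, -1.9]
grip_width: 45.5
grip_force: 62.6
```

Call:
play_rows(linear=[[0, 0, 0.005], [0, 0, 0], [0, 0, 0]], turn=[[0, 0, 0], [0, 0, 0], [0, 0, 0]], grip=[255, 255, 255])

```text
time_s: 8.57
eef_pos: [528.1, 89.9, 28.8]
tool_rot: [-0.0, -0.034, 0.999, -0.0]
ft_force: [-0.1, -0.4, -2.1]
grip_width: 45.6
grip_force: 62.6
```

Call:
play_rows(linear=[[0, 0, 0.0025], [0, 0, 0], [0, 0, 0]], turn=[[0, 0, 0], [0, 0, 0], [0, 0, 0]], grip=[255, 255, 255])

```text
time_s: 8.82
eef_pos: [528.3, 89.9, 28.0]
tool_rot: [-0.0, -0.034, 0.999, -0.0]
ft_force: [-0.4, -0.1, -2.1]
grip_width: 45.5
grip_force: 62.6
```

Call:
play_rows(linear=[[0, 0, 0.0025], [0, 0, 0], [0, 0, 0]], turn=[[0, 0, 0], [0, 0, 0], [0, 0, 0]], grip=[255, 255, 255])

```text
time_s: 9.07
eef_pos: [528.7, 89.9, 27.4]
tool_rot: [0.0, -0.034, 0.999, -0.0]
ft_force: [-0.1, 1.1, -0.1]
grip_width: 45.3
grip_force: 62.8
```

Call:
play_rows(linear=[[0, 0, 0.0015], [-0.02, 0, 0], [-0.02, 0, 0], [-0.02, 0, 0], [0, 0, 0], [0, 0, 0]], turn=[[0, 0, 0], [0, 0, 0], [0, 0, 0], [0, 0, 0], [0, 0, 0], [0, 0, 0]], grip=[255, 255, 255, 255, 255, 255])

```text
time_s: 9.57
eef_pos: [553.9, 91.6, 27.3]
tool_rot: [0.001, -0.034, 0.999, 0.0]
ft_force: [0.7, -0.3, 1.3]
grip_width: 45.4
grip_force: 63.1
```

Call:
play_rows(linear=[[-0.005, 0, 0], [-0.005, 0, 0], [0, 0, 0], [0, 0, 0]], turn=[[0, 0, 0], [0, 0, 0], [0, 0, 0], [0, 0, 0]], grip=[255, 255, 255, 255])

```text
time_s: 9.9
eef_pos: [554.3, 91.6, 27.5]
tool_rot: [-0.002, -0.034, 0.999, -0.0]
ft_force: [-7.2, -0.8, 9.3]
grip_width: 45.4
grip_force: 63.8
```

Call:
play_rows(linear=[[-0.005, 0, 0], [-0.005, 0, 0], [0, 0, 0], [0, 0, 0]], turn=[[0, 0, 0], [0, 0, 0], [0, 0, 0], [0, 0, 0]], grip=[255, 255, 255, 255])

```text
time_s: 10.23
eef_pos: [558.2, 92.0, 27.5]
tool_rot: [-0.002, -0.034, 0.999, -0.0]
ft_force: [-6.8, -1.2, 8.4]
grip_width: 45.9
grip_force: 63.7
```

Call:
play_rows(linear=[[0, 0, -0.0015], [0, 0, 0], [0, 0, 0]], turn=[[0, 0, 0], [0, 0, 0], [0, 0, 0]], grip=[255, 255, 255])

```text
time_s: 10.48
eef_pos: [558.7, 92.1, 27.5]
tool_rot: [-0.001, -0.034, 0.999, -0.0]
ft_force: [-5.9, -0.9, 6.5]
grip_width: 45.4
grip_force: 63.3
```

```bash
cat > m.py <<'E'
from h import *
import sys
s=read_state(); show(s); print("torque",s["torque"].round(2)); d=s["eef_pos"]-[589.4,93.8,0]; print("fence-rel x,y",(d[0]*.9976+d[1]*.069).round(1),(-d[0]*.069+d[1]*.9976).round(1))
c=get_image("side"); cv2.imwrite(f"pics/{sys.argv[1]}.png",cv2.resize(c["img"][110:230,200:360,::-1],None,fx=5,fy=5,interpolation=cv2.INTER_CUBIC))
hsv=cv2.cvtColor(c["img"],cv2.COLOR_RGB2HSV); m=((hsv[...,0]<6)|(hsv[...,0]>174))&(hsv[...,1]>150)&(hsv[...,2]>60); m[:,:200]=0; m[200:]=0
P=cloud(c,m); P=P[(P[:,2]>46)&(P[:,2]<60)&(P[:,0]<625)]; X=P@[.9976,.069,0]-(589.4*.9976+93.8*.069); Y=P@[-.069,.9976,0]-(-589.4*.069+93.8*.9976)
print("red",len(P),"x_f",np.percentile(X,[5,50,95]).round(1),"y_f",np.percentile(Y,[5,95]).round(1))
E
python3 m.py p1
```

```text
t 10.4833 pos [558.7  92.1  27.5] z_t [-0.003 -0.    -1.   ] y ang 93.95 F [-5.9 -0.9  6.5] w 45.4 gf 63.3 q6 -0.02
torque [-0.08  1.05 -0.  ]
fence-rel x,y -30.7 0.4
red 18 x_f [ 0.9  6.2 10.6] y_f [-32.5 -16.6]
```

View pics/p1.png

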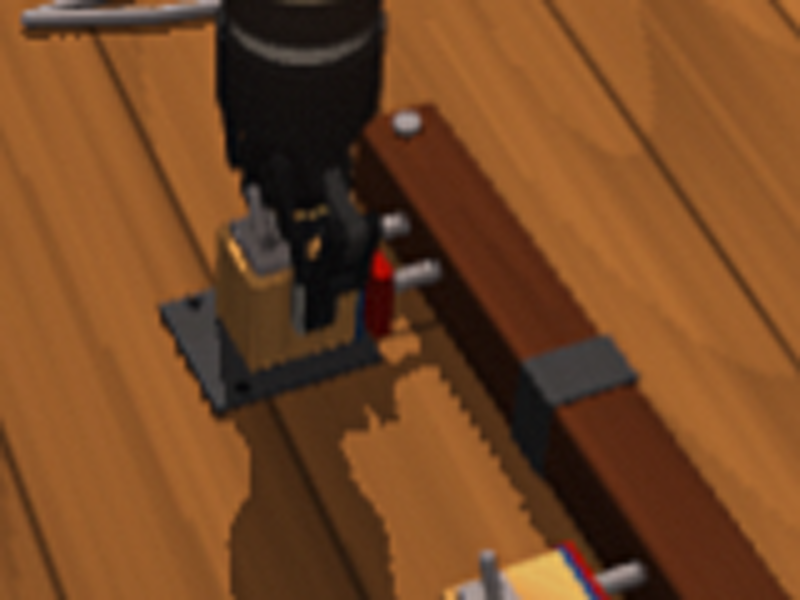

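The crop shows the rest standing flat on the plate, its blue back at (365,310) meeting the red stop at (380,290). I ease the down load, then press on.

Call:
play_rows(linear=[[0, 0, -0.003], [0, 0, 0], [0, 0, 0]], turn=[[0, 0, 0], [0, 0, 0], [0, 0, 0]], grip=[255, 255, 255])

```text
time_s: 10.78
eef_pos: [560.1, 92.1, 27.5]
tool_rot: [-0.0, -0.034, 0.999, 0.0]
ft_force: [0.3, -1.7, -2.8]
grip_width: 45.3
grip_force: 62.8
```

Call:
play_rows(linear=[[-0.003, 0, 0], [-0.003, 0, 0], [-0.003, 0, 0], [0, 0, 0], [0, 0, 0], [0, 0, 0]], turn=[[0, 0, 0], [0, 0, 0], [0, 0, 0], [0, 0, 0], [0, 0, 0], [0, 0, 0]], grip=[255, 255, 255, 255, 255, 255])

```text
time_s: 11.28
eef_pos: [563.1, 92.3, 27.6]
tool_rot: [-0.001, -0.034, 0.999, -0.0]
ft_force: [-2.9, -0.3, -3.8]
grip_width: 45.3
grip_force: 62.7
```

Call:
play_rows(linear=[[-0.004, 0, 0], [-0.004, 0, 0], [-0.004, 0, 0], [-0.004, 0, 0], [-0.002, 0, 0], [0, 0, 0.001], [0, 0, 0], [0, 0, 0], [0, 0, 0]], turn=[[0, 0, 0], [0, 0, 0], [0, 0, 0], [0, 0, 0], [0, 0, 0], [0, 0, 0], [0, 0, 0], [0, 0, 0], [0, 0, 0]], grip=[255, 255, 255, 255, 255, 255, 255, 255, 255])

```text
time_s: 12.03
eef_pos: [568.5, 92.7, 27.6]
tool_rot: [-0.003, -0.034, 0.999, -0.0]
ft_force: [-8.6, -0.6, 1.7]
grip_width: 45.3
grip_force: 62.8
```

```bash
python3 m.py p2
```

```text
t 12.0333 pos [568.5  92.7  27.6] z_t [-0.005 -0.001 -1.   ] y ang 93.94 F [-8.6 -0.6  1.7] w 45.3 gf 62.8 q6 -0.02
torque [-0.14  1.58  0.01]
fence-rel x,y -20.9 0.3
red 12 x_f [ 9.4 13.8 16.5] y_f [-31.9 -22.7]
```

Call:
play_rows(linear=[[-0.003, 0, 0], [-0.003, 0, 0], [0, 0, 0], [0, 0, 0], [0, 0, 0], [0, 0, 0]], turn=[[0, -0.0015, 0], [0, 0, 0], [0, 0, 0], [0, 0, 0], [0, 0, 0], [0, 0, 0]], grip=[255, 255, 255, 255, 255, 255])

```text
time_s: 12.58
eef_pos: [570.1, 92.8, 27.5]
tool_rot: [-0.001, -0.034, 0.999, -0.0]
ft_force: [-10.4, -1.1, 3.3]
grip_width: 45.5
grip_force: 62.8
```

```bash
python3 m.py p3
```

```text
t 12.5833 pos [570.1  92.8  27.5] z_t [-0.002 -0.    -1.   ] y ang 93.95 F [-10.4  -1.1   3.3] w 45.5 gf 62.8 q6 -0.02
torque [-0.2   1.89 -0.07]
fence-rel x,y -19.3 0.3
red 13 x_f [10.8 14.4 18.4] y_f [-33.1 -19.9]
```

View pics/p3.png

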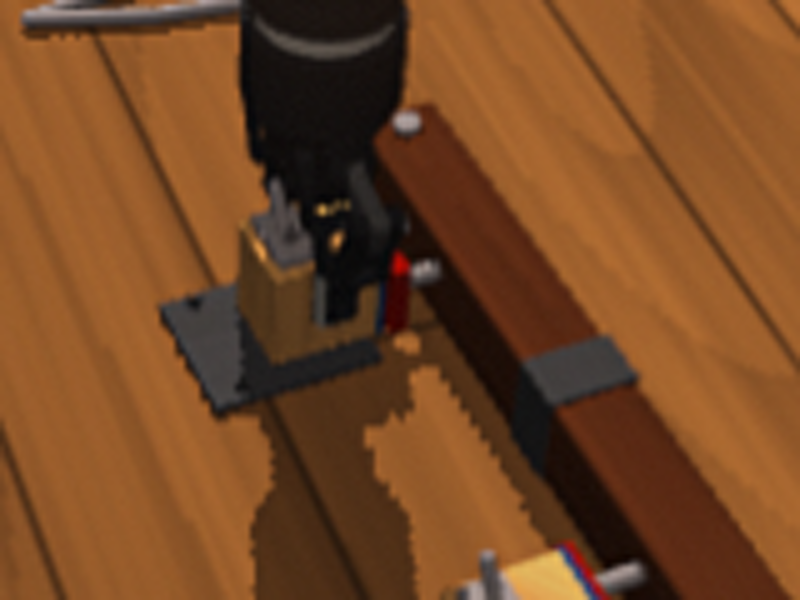

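The crop shows the rest upright and square on the plate at (290,300), its blue back flush on the red stop (395,295), which is pushed in about 10 mm. I add a touch more, settle and hand in.

Call:
play_rows(linear=[[-0.002, 0, 0], [0, 0, 0], [0, 0, 0], [0, 0, 0], [0, 0, 0], [0, 0, 0], [0, 0, 0], [0, 0, 0], [0, 0, 0], [0, 0, 0]], turn=[[0, 0, 0], [0, 0, 0], [0, 0, 0], [0, 0, 0], [0, 0, 0], [0, 0, 0], [0, 0, 0], [0, 0, 0], [0, 0, 0], [0, 0, 0]], grip=[255, 255, 255, 255, 255, 255, 255, 255, 255, 255])

```text
time_s: 13.47
eef_pos: [570.7, 92.8, 27.5]
tool_rot: [-0.001, -0.034, 0.999, -0.0]
ft_force: [-10.3, -1.2, 3.4]
grip_width: 45.1
grip_force: 62.9
```

Call:
play_rows(linear=[[0, 0, 0], [0, 0, 0], [0, 0, 0], [0, 0, 0], [0, 0, 0], [0, 0, 0], [0, 0, 0], [0, 0, 0]], turn=[[0, 0, 0], [0, 0, 0], [0, 0, 0], [0, 0, 0], [0, 0, 0], [0, 0, 0], [0, 0, 0], [0, 0, 0]], grip=[255, 255, 255, 255, 255, 255, 255, 255])

```text
time_s: 14.13
eef_pos: [570.7, 92.8, 27.5]
tool_rot: [-0.001, -0.034, 0.999, -0.0]
ft_force: [-10.5, -1.5, 3.0]
grip_width: 45.7
grip_force: 62.9
```

Call:
play_rows(linear=[[-0.003, 0, 0], [0, 0, 0], [0, 0, 0], [0, 0, 0], [0, 0, 0], [0, 0, 0], [0, 0, 0]], turn=[[0, 0, 0], [0, 0, 0], [0, 0, 0], [0, 0, 0], [0, 0, 0], [0, 0, 0], [0, 0, 0]], grip=[255, 255, 255, 255, 255, 255, 255])

```text
time_s: 14.72
eef_pos: [571.4, 92.9, 27.5]
tool_rot: [-0.002, -0.034, 0.999, -0.0]
ft_force: [-11.4, -1.8, 3.6]
grip_width: 45.0
grip_force: 63.0
```

```bash
python3 m.py p4 && python3 -c "
from rig import ticket
print(ticket.finish_job())"
```

```text
t 14.7167 pos [571.4  92.9  27.5] z_t [-0.004 -0.001 -1.   ] y ang 93.94 F [-11.4  -1.8   3.6] w 45.0 gf 63.0 q6 -0.02
torque [-0.18  2.15 -0.08]
fence-rel x,y -18.0 0.3
red 11 x_f [11.2 16.3 19.7] y_f [-32.2 -20.5]
the job is handed in; nothing more can be done
None
```

I stood the loose rest upright on the empty left plate, about 0.3 mm off centre and square to the fence, and handed the job in at 14.7 s with the gripper still pressing it against the stop at about 11.4 N (measured at the wrist; some of that may be friction on the plate).

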